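# Stretcher-frame corner: register the rail, offer up the plated bar

### The job

Push the plain wooden rail that lies in the corner jig along the board, without lifting it, until it sits snug in the corner: its side flat against the right fence and its end against the far fence. Then pick up the stretcher bar with the steel corner plate by its balance point, keep it level as you carry it, and hold it level and still about 8 cm above its place in the jig, lying along the far fence with its plated end towards the corner, ready to butt against the rail's inner side. Finish while holding it there, carried by the gripper alone, so that glue can be brushed on the joint; leave the rail snug and everything else on the table where it is.

Things in the scene. Friction and masses are not known exactly. Their poses are not given: they have to be found in the camera images.
- jig: corner jig fixed to the table: plywood board 300 (x) x 360 (y) x 12 mm with two dark fences, 22 wide, 15 high above it: the far one along y (inner face at x = +128), the right one along x (inner face at y = -158), a small glue gap where they meet. Origin: centre of the board's underside. x points away from the robot, y to its left, each within 12 degrees.
- jig_corner (a point): on the jig at board-top height (12 mm above the table): where the inner faces of the two fences would meet. Axes as the jig's. The rail is home when its far end face is at x = 0 and its right side face at y = 0 of this point.
- jig_seat (a point): on the jig at board-top height, at x, y = (-19, +94) mm from jig_corner: where the plated bar's origin lies when the bar is in its place, side against the far fence, wood end butted on the seated rail's inner side, tail towards the jig's +y.
- rail: plain beech rail 200 x 38 x 20 mm, about 105 g, lying loose on the jig board, roughly along the jig's x, a few cm clear of both fences and a little askew. Origin: centre of its underside; x along it, away from the robot; z up. It slides easily (about 1 N).
- rail_head (a point): centre of the lower edge of the rail's far end face (rail x = +100), the end that goes against the far fence; home at (0, +19) in x, y from jig_corner.
- rail_foot (a point): centre of the lower edge of the rail's near end face (rail x = -100); home at y = +19 from jig_corner.
- plated_bar: beech bar 280 x 38 x 20 mm, about 380 g, flat L-shaped steel plate on top at one end (legs 96 x 30 x 6), on the mat, tail away from the robot. Origin: underside, wood's centre line, at the balance point: 56 from the plated wood end, 224 from the tail. x to the tail, z up. One leg on the bar, x -90 to +6; the other, x -90 to -60, reaches to y = +81. Grip the 38 wide wood across the bar from above.
- bar_end (a point): centre of the lower edge of the bar's plated wood end (plated_bar x = -56), the face that will butt against the rail; in its place at (-19, +38) in x, y from jig_corner.
- mat: green cutting mat 600 x 450 x 2 mm, fixed on the table to the right of the jig; origin: centre of its underside.
- spare_rail: plain beech rail 240 x 38 x 20 mm without a plate, lying on the mat beside the plated bar; not used, leave it. Origin: centre of its underside, x along it.
- marker_a: white marker pen with black cap, 128 long, 13 thick, lying on the mat; leave it.
- marker_b: black marker pen, 128 long, 13 thick, lying on the mat; leave it.
- craft_knife: craft knife with aluminium handle, 140 long, 10 thick, at the mat's near end; leave it.
- eraser: white eraser 50 x 24 x 13 mm on the right part of the mat; leave it.
- tape_roll: roll of blue tape, 100 across, 24 high, left of the jig; leave it.
- glue_bottle: yellow glue bottle with a red cap, 52 across, 135 high, standing left of the jig; leave it.

How it is judged:
On the way, in this order (a step that is already met when the one before it is completed fails the run):
1. the rail is snug against both fences of the jig (x of rail_head in the frame of jig_corner above -0.0025 m and y of each of rail_head, rail_foot in the frame of jig_corner below 0.0215 m and z of rail_head in the frame of jig_corner below 0.003 m and angle between rail's own z axis and vertical below 0.05 rad), for 0.2 s.
2. the plated bar is lifted clear, gripped at its balance point (contact force between plated_bar and the fingers above 2 N and x of the grasp point in the frame of plated_bar between -0.02 and 0.02 m and height (world z) of plated_bar above 0.04 m and contact force between plated_bar and jig below 0.1 N and contact force between plated_bar and rail below 0.1 N and contact force between plated_bar and mat below 0.1 N and contact force between plated_bar and spare_rail below 0.1 N), for 0.2 s.
At the end, for the whole second after the job is handed in: Rail flat in the jig, within 2.5 mm of both fences. Gripper alone holds the plated bar within 20 mm of its balance point: still, level within 4 deg, 50 to 110 mm above the board, origin within 15 mm of jig_seat, along the far fence within 5 deg, plate towards the corner (all of step 1 and contact force between plated_bar and the fingers above 2 N and x of the grasp point in the frame of plated_bar between -0.02 and 0.02 m and contact force between plated_bar and jig below 0.1 N and contact force between plated_bar and rail below 0.1 N and contact force between plated_bar and mat below 0.1 N and contact force between plated_bar and spare_rail below 0.1 N and horizontal distance between plated_bar and jig_seat below 0.015 m and z of plated_bar in the frame of jig_seat between 0.05 and 0.11 m and angle between plated_bar's own z axis and vertical below 0.07 rad and angle between the x axis of plated_bar and the y axis of jig, either way round below 0.09 rad and y of bar_end in the frame of jig_corner below 0.07 m and linear speed of plated_bar below 0.02 m/s and angular speed of plated_bar below 0.15 rad/s); the arm keeps its last pose, push and grip.
It fails at once if the rail is lifted off the jig board (z of rail in the frame of jig_corner above 0.012 m).
It fails at once if the plated bar is tipped more than 15 degrees from level (angle between plated_bar's own z axis and vertical above 0.26 rad).
It fails at once if the spare rail or another bystander is moved by more than 3 cm (distance of any of spare_rail, marker_a, marker_b, craft_knife, eraser, tape_roll, glue_bottle from where it was at the start of the episode above 0.03 m).
It also fails if it takes over 54 s, if anything falls off the work surface, if the arm or the gripper's body presses on something with over 40 N, if the wrist force passes 120 N, or if a joint passes its speed limit or range.

### The arm

A 6-joint arm with a two-finger parallel gripper is mounted at the origin on the work surface. World frame = base frame: x ahead of the robot, y to its left, z up, the work surface at z = 0. Lengths are in m, angles in rad, forces in N, time in s.
With the tool pointing down it reaches from about 0.325 to 0.75 m from the base axis. Payload 7.6 kg.
Tool frame: the origin (TCP) lies on the front face of the gripper's body, between the roots of the fingers; the fingertips stand 73 mm ahead of it and the grasp point (between the pads) lies 54 mm ahead of it; z points along the fingers, y is the line along which they close (so a half turn about z gives the same grasp; the last joint's range is limited). The gripper opens to 85 mm and grips with 20 to 120 N. Pads are 22 mm wide; open, the fingers measure 114 mm over their backs; the gripper's body (76 mm by 85 mm) begins 54 mm behind the grasp point. The pads swing forward as they close: fully open they stand 13 mm farther back than shut.
Start: joints at [-1.317, 0.052, 1.401, -0, 1.689, -0.07], TCP at [0.167, -0.498, 0.304] pointing down, gripper open.
Joint ranges: [-2.9, 2.9], [-0.91, 2.17], [0.12, 2.37], [-1.06, 4.2], [0.26, 2.73], [-2.93, 2.93]. Speed limits (rad/s): [2.57, 2.57, 3.01, 3.14, 3.14, 3.14].

### API

Orientations are given as a rotation vector (axis times angle).
In Python, from cell import robot gives the robot as it stands.
- The arm moves only by the tool play_rows, never from a script. Its argument "rows" is a list of rows, each an object with "travel": the shift along the tool's x, y, z in a scale on which 1.0 is 30 cm, a list of three; "angular": the turn, a rotation vector about the tool's x, y, z in parts of the range, where 1.0 means 4 rad, a list of three; "claw": the opening, from 0 (shut) to 1 (fully open). A call has 1 to 5 rows; each row is the pose to reach, as a shift and turn from the pose commanded when the call began, along the tool's axes at that moment; what a row does not reach only later rows make up. A row lasts 1/8 s, in which the tool goes at most 62.5 mm and 10.7 degrees, less where a joint would pass 70% of its speed; a pose out of reach is approached as far as the arm can. No shift or turn number may pass 1 either way. A call with a gripper value outside its range is refused whole. The fingers move at their own pace and stop on an object; "newtons" is the grip in N (left out, the last holds). Time passes only in rows, so rows that repeat a pose let the fingers close. It gives the time, the measured TCP pose, the force, the opening and the grip force at its end, in the units of the state.
- robot.observe(): the state, without advancing time (a new reading comes with each control period).
- robot.camera(name): name is "scene" or "side" or "wrist"; returns (picture, depth): 384x512x3 uint8, red, green, blue; 384x512 float32, m along the optical axis (not along the pixel's ray), 0 where there is no reading.
- robot.camera_info(name): a dict with "fx", "fy", "cx", "cy" (pixels), "D" ([k1, k2, p1, p2, k3] as OpenCV has them; the pictures are not rectified), "R" (3x3) and "t" (3): a world point X has camera coordinates R X + t; the wrist camera has in their place "hand_eye" (4x4, takes a point from camera to tool coordinates, whose origin is the TCP and whose axes are the flange's). Camera axes: x right, y down, z forward; pixel columns grow to the right and rows downward; lengths in m; the calibration is good to about 2 mm. A picture is of the moment at which its call begins: read the wrist's pose just before it. camera_info takes no time and is no camera call.
- robot.finish_job(): hands the job in; it is judged then, once.
The state is a dict: "time_s": time; "q": joint angles; "qvel": joint speeds; "tau": joint torques, N m; "eef_pos": TCP position; "orientation": TCP orientation; "ft_force": force on the tool from outside, world axes, zero at the start; "torque": the same for the moment, N m; "grip_width": opening from 0.0 (shut) to 1.0 (fully open); "grasp_force": force on a finger pad.
Only numpy, scipy, OpenCV 4.12 (cv2) and the standard library are available. Lean on these libraries where they do the work, as an engineer would, in place of code of your own. Each camera call takes 0.05 s, during which the arm holds its last target. There are 200 camera calls.

## Working session

There is one attempt and no reset: what is moved stays moved. The work goes in short steps, Python scripts to look and compute and a tool call to move; the robot and the scene stay as the last step left them, time stands still between calls to the robot, and variables do not carry over. Pictures are saved under pics/ and viewed, at most 10 in all, crops included, and the job is handed in when it is done.

Besides the shell and the picture viewer there is one more tool, called after "Request:" by a JSON object that holds its "fn" and its "kwargs". play_rows: Moves the arm, as the interface text tells. Its arguments: {"type":"object","properties":{"rows":{"type":"array","items":{"type":"object","properties":{"travel":{"type":"array","items":{"type":"number"}},"angular":{"type":"array","items":{"type":"number"}},"claw":{"type":"number"}}}},"newtons":{"type":"number"}},"required":["rows"]}

```bash
ls; mkdir -p pics; cat > h.py <<'E'
import numpy as np, cv2
from scipy.spatial.transform import Rotation as Ro
from cell import robot
def cam(n):
    s=robot.observe(); im,d=robot.camera(n); i=robot.camera_info(n)
    K=np.array([[i['fx'],0,i['cx']],[0,i['fy'],i['cy']],[0,0,1.]]); D=np.array(i['D'],float)
    if 'R' in i: R=np.array(i['R']); t=np.array(i['t'])
    else:
        T=np.eye(4); T[:3,:3]=Ro.from_rotvec(s['orientation']).as_matrix(); T[:3,3]=s['eef_pos']
        M=np.linalg.inv(T@np.array(i['hand_eye'])); R=M[:3,:3]; t=M[:3,3]
    return im,d,(K,D,R,t)
def plane(px,c,z):
    K,D,R,t=c; u=cv2.undistortPoints(np.array(px,float).reshape(-1,1,2),K,D).reshape(-1,2)
    r=np.c_[u,np.ones(len(u))]@R; o=-R.T@t
    return o+r*((z-o[2])/r[:,2])[:,None]
def cloud(d,c):
    v,u=np.mgrid[:d.shape[0],:d.shape[1]]; K,D,R,t=c
    n=cv2.undistortPoints(np.c_[u.ravel(),v.ravel()].astype(float).reshape(-1,1,2),K,D).reshape(-1,2)
    P=np.c_[n,np.ones(len(n))]*d.reshape(-1,1)
    return ((P-t)@R).reshape(d.shape+(3,))
def proj(P,c):
    K,D,R,t=c; return cv2.projectPoints(np.array(P,float).reshape(-1,3),cv2.Rodrigues(R)[0],t,K,D)[0].reshape(-1,2)
def save(n,im): cv2.imwrite('pics/'+n,im[:,:,::-1])
E
python3 - <<'E'
from h import *
print(robot.observe())
for n in('scene','side','wrist'):
    im,d,c=cam(n); save(n+'0.png',im); np.savez(n+'0.npz',im=im,d=d,K=c[0],D=c[1],R=c[2],t=c[3]); print(n,-c[2].T@c[3],(d>0).mean())
a=[cv2.imread(f'pics/{n}0.png') for n in('scene','side')]
cv2.imwrite('pics/both.png',cv2.resize(np.vstack(a),None,fx=.78,fy=.78))
E
```

```text
pics
{'time_s': 0.0, 'q': array([-1.31731715e+00,  5.28391788e-02,  1.40172839e+00,  1.08829209e-05,
        1.68861721e+00, -7.02946372e-02]), 'qvel': array([7.42601990e-05, 5.35671151e-04, 1.72590274e-03, 1.42461135e-03,
       9.48329789e-05, 1.82388815e-03]), 'tau': array([ 1.47777871e-05, -3.81667256e+01, -3.60184193e+01, -2.24476651e-05,
        6.20261620e-03,  2.93093353e-05]), 'eef_pos': array([ 0.16700555, -0.4975278 ,  0.30306923]), 'orientation': array([-3.09895001e+00, -5.06110450e-01,  2.11729793e-04]), 'ft_force': array([0.65333097, 1.03280655, 0.10050349]), 'torque': array([-0.02424599, -0.01252397, -0.01979106]), 'grasp_force': 0.0, 'grip_width': 0.9974058047440364}
scene [1.41197388 0.38321016 0.68050633] 0.9960479736328125
side [ 0.05515417 -1.09844484  0.82098195] 0.995941162109375
wrist [ 0.24072408 -0.47271524  0.37446418] 0.996185302734375
```

View pics/scene0.png

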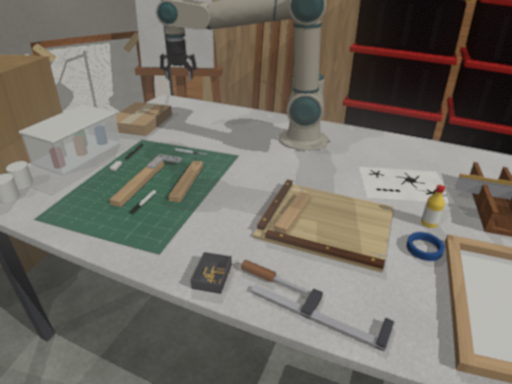

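View pics/side0.png

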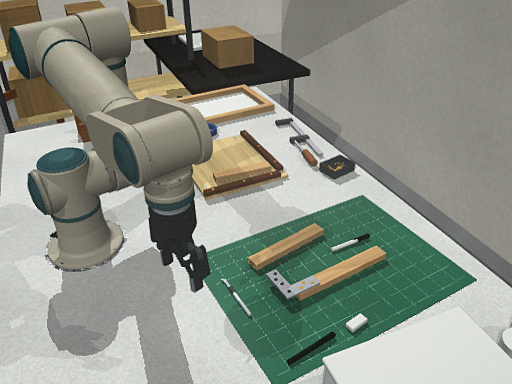

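View pics/wrist0.png

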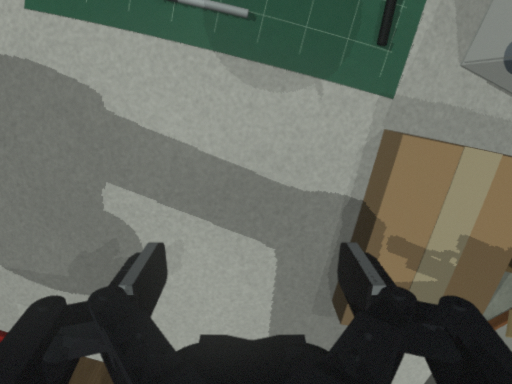

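The scene picture shows the jig around (330,220) with the rail at (293,213), the plated bar at (145,180) with its plate near the robot, and the spare at (187,182). The side picture shows the plate at (293,285). The wrist view shows only the mat edge. Next I'll take rough poses from colour and depth.

```bash
cat >> h.py <<'E'
def wood(im): 
    h=cv2.cvtColor(im,cv2.COLOR_RGB2HSV); return cv2.inRange(h,(8,60,90),(25,255,255))
def blobs(m,im,d,c,zt,amin=150):
    P=cloud(d,c); m=cv2.morphologyEx(m,cv2.MORPH_OPEN,np.ones((3,3),np.uint8))
    cs,_=cv2.findContours(m,cv2.RETR_EXTERNAL,cv2.CHAIN_APPROX_NONE)
    for k in cs:
        if cv2.contourArea(k)<amin: continue
        w=plane(k.reshape(-1,2),c,zt)[:,:2].astype(np.float32)
        (x,y),(a,b),th=cv2.minAreaRect(w*1000); 
        print('px',k.reshape(-1,2).mean(0).round(),'xy',round(x),round(y),'size',round(a),round(b),'ang',round(th,1))
E
python3 - <<'E'
from h import *
for n in('scene','side'):
    z=np.load(n+'0.npz'); im,d=z['im'],z['d']; c=(z['K'],z['D'],z['R'],z['t'])
    P=cloud(d,c); x,y,h=P[...,0],P[...,1],P[...,2]
    # height slices in the work region
    for nm,lo,hi,box in(('rail',.0285,.037,(.3,.8,-.2,.3)),('fence',.0225,.0285,(.3,.8,-.2,.3)),('board',.008,.016,(.3,.8,-.2,.3)),('bars',.015,.035,(.3,.9,-.75,-.2))):
        m=((h>lo)&(h<hi)&(x>box[0])&(x<box[1])&(y>box[2])&(y<box[3])).astype(np.uint8)*255
        m=cv2.morphologyEx(m,cv2.MORPH_OPEN,np.ones((2,2),np.uint8))
        k,l,st,_=cv2.connectedComponentsWithStats(m)
        for i in range(1,k):
            if st[i,4]<60: continue
            q=P[l==i]; r=cv2.minAreaRect((q[:,:2]*1000).astype(np.float32))
            print(n,nm,st[i,4],np.round(r[0]),np.round(r[1]),round(r[2],1),'z',q[:,2].mean().round(4))
E
```

```text
scene rail 511 [926. 228.] [1016.   89.] 12.7 z 0.0321
scene fence 298 [914. 190.] [1065.   85.] 16.6 z 0.0324
scene fence 440 [1007.  330.] [795. 187.] 20.7 z 0.0286
scene board 3062 [900. 215.] [1046.  254.] 4.5 z 0.0154
scene bars 337 [ 483. -720.] [ 52. 348.] 89.3 z 0.0191
scene bars 709 [959. -95.] [1295.  240.] 36.0 z 0.0218
scene bars 454 [930.   8.] [1217.  111.] 32.6 z 0.0229
scene bars 91 [ 825. -750.] [85. 29.] 22.4 z 0.0186
side rail 349 [ 279. -431.] [1396.  185.] 63.9 z 0.0393
side board 314 [ 294. -377.] [1513.  142.] 66.4 z 0.0191
side board 83 [523. 264.] [70. 66.] 39.4 z 0.0147
side board 281 [420. 167.] [ 69. 184.] 0.7 z 0.0149
side bars 971 [ 273. -617.] [1041.  188.] 55.4 z 0.0243
side bars 1761 [ 302. -657.] [974. 271.] 45.2 z 0.0266
side bars 63 [ 536. -570.] [33. 19.] 17.5 z 0.0157
```

```bash
cat > m.py <<'E'
from h import *
for n in('scene','side'):
    z=np.load(n+'0.npz'); im,d=z['im'],z['d']; c=(z['K'],z['D'],z['R'],z['t'])
    P=cloud(d,c); x,y,h=P[...,0],P[...,1],P[...,2]
    for nm,lo,hi,box in(('rail',.0285,.037,(.3,.8,-.2,.3)),('fence',.0225,.0285,(.3,.8,-.2,.3)),('board',.008,.016,(.3,.8,-.2,.3)),('bars',.017,.035,(.2,.9,-.75,-.2))):
        m=((h>lo)&(h<hi)&(x>box[0])&(x<box[1])&(y>box[2])&(y<box[3])).astype(np.uint8)*255
        k,l,st,_=cv2.connectedComponentsWithStats(m)
        for i in range(1,k):
            if st[i,4]<60: continue
            q=P[l==i]; r=cv2.minAreaRect(np.ascontiguousarray(q[:,:2]*1000,dtype=np.float32))
            print(n,nm,st[i,4],np.round(r[0]),np.round(r[1]),round(r[2],1),'z',q[:,2].mean().round(4),np.median(q,0).round(3))
E
python3 m.py
```

```text
scene rail 512 [546. 138.] [ 39. 204.] 86.2 z 0.0319 [0.556 0.138 0.032]
scene fence 344 [520.  72.] [275.  24.] 1.2 z 0.0267 [0.547 0.073 0.027]
scene fence 456 [670. 200.] [ 27. 199.] 0.5 z 0.0262 [0.672 0.204 0.026]
scene board 3224 [531. 182.] [235. 306.] 90.0 z 0.0119 [0.536 0.211 0.012]
scene bars 104 [ 239. -696.] [ 57. 113.] 9.2 z 0.0257 [ 0.258 -0.674  0.026]
scene bars 307 [ 508. -705.] [ 43. 302.] 81.5 z 0.0259 [ 0.538 -0.705  0.026]
scene bars 689 [ 563. -392.] [326.  95.] 2.0 z 0.0234 [ 0.565 -0.407  0.022]
scene bars 440 [ 511. -262.] [243.  41.] 12.6 z 0.0218 [ 0.524 -0.259  0.022]
scene bars 81 [ 840. -739.] [20. 58.] 88.2 z 0.0255 [ 0.846 -0.738  0.025]
side rail 141 [673. 196.] [ 25. 205.] 0.8 z 0.0305 [0.672 0.18  0.03 ]
side rail 375 [547. 134.] [ 45. 200.] 85.4 z 0.0338 [0.543 0.131 0.034]
side rail 156 [573.  68.] [172.  27.] 1.7 z 0.0304 [0.575 0.069 0.03 ]
side rail 79 [435.  65.] [96. 27.] 1.0 z 0.0301 [0.428 0.068 0.03 ]
side fence 84 [555.  70.] [133.  31.] 2.0 z 0.0261 [0.552 0.061 0.027]
side fence 62 [456.  66.] [67. 31.] 0.5 z 0.0266 [0.455 0.062 0.027]
side board 1264 [535. 176.] [302. 247.] 0.5 z 0.0136 [0.51  0.203 0.014]
side bars 929 [ 512. -266.] [241.  45.] 12.4 z 0.0235 [ 0.502 -0.271  0.024]
side bars 1728 [ 564. -409.] [101. 326.] 86.2 z 0.0252 [ 0.531 -0.419  0.024]
```

```bash
cat >> h.py <<'E'
def go(pts,s=None):
    """pts: (x,y,z of TCP, deg of tool y-axis yaw) -> travel cm / angular from current pose"""
    s=s or robot.observe(); R0=Ro.from_rotvec(s['orientation']); p0=np.array(s['eef_pos'])
    M=R0.as_matrix(); print('t',round(s['time_s'],2),'p',p0.round(4),'toolx',np.degrees(np.arctan2(M[1,0],M[0,0])).round(2),'tilt',np.degrees(np.arccos(-M[2,2])).round(2),'F',np.round(s['ft_force'],1),'q',np.round(s['q'],2),'g',s['grip_width'],s['grasp_force'])
    for x,y,z,a in pts:
        c,n=np.cos(np.radians(a)),np.sin(np.radians(a)) # a: tool-x yaw
        Rt=Ro.from_matrix(np.array([[c,n,0],[n,-c,0],[0,0,-1.]]))
        print((x,y,z,a),'travel',(R0.inv().apply(np.array([x,y,z])-p0)*100).round(2),'ang',(R0.inv()*Rt).as_rotvec().round(3))
E
python3 - <<'E'
from h import *
print(np.round(robot.camera_info('wrist')['hand_eye'],3),robot.camera_info('wrist')['fx'])
go([(.45,-.40,.30,0),(.45,.12,.30,0)])
E
```

```text
[[-0.001 -0.953 -0.304  0.078]
 [ 1.    -0.001 -0.    -0.   ]
 [-0.    -0.304  0.953 -0.071]
 [ 0.     0.     0.     1.   ]] 299.6168865793501
t 0.15 p [ 0.167  -0.4976  0.3033] toolx 18.55 tilt 0.07 F [0.1 0.4 0.1] q [-1.32  0.05  1.4  -0.    1.69 -0.07] g 0.9994997241333664 0.0
(0.45, -0.4, 0.3, 0) travel [29.93 -0.25  0.33] ang [-0.001  0.     0.324]
(0.45, 0.12, 0.3, 0) travel [ 46.47 -49.55   0.39] ang [-0.001  0.     0.324]
```

The rows are not in the units I measure in: shifts go in shares of 30 cm and turns go in shares of 4 rad. I convert before sending: 29.9 cm is 0.9967, 22 cm is 0.7333, 0.324 rad is 0.081.

Request:
{"fn": "play_rows", "kwargs": {"rows": [{"travel":[0.3333,0,0],"angular":[0,0,0.0275],"claw":1},{"travel":[0.5333,0,0],"angular":[0,0,0.055],"claw":1},{"travel":[0.7333,0,0.01],"angular":[0,0,0.081],"claw":1},{"travel":[0.9967,-0.01,0.01],"angular":[0,0,0.081],"claw":1},{"travel":[0.9967,-0.01,0.01],"angular":[0,0,0.081],"claw":1}]}}

```text
time_s: 0.78
eef_pos: [0.4517, -0.3984, 0.3004]
orientation: [-3.141, -0.002, 0.001]
ft_force: [-0.0, -0.2, 0.1]
grip_width: 0.997
grasp_force: 0.0
```

Request:
{"fn": "play_rows", "kwargs": {"rows": [{"travel":[0,0,0],"angular":[0,0,0],"claw":1},{"travel":[0,0,0],"angular":[0,0,0],"claw":1},{"travel":[0,0,0],"angular":[0,0,0],"claw":1}]}}

```text
time_s: 1.15
eef_pos: [0.4485, -0.4005, 0.301]
orientation: [3.141, -0.003, -0.0]
ft_force: [0.1, 0.3, -0.4]
grip_width: 0.998
grasp_force: 0.0
```

```bash
python3 - <<'E'
from h import *
im,d,c=cam('wrist'); save('w1.png',im); np.savez('w1.npz',im=im,d=d,K=c[0],D=c[1],R=c[2],t=c[3])
go([(.46,.12,.30,0)])
E
```

```text
t 1.2 p [ 0.4485 -0.4005  0.3011] toolx -0.12 tilt 0.02 F [ 0.6 -0.1 -0.2] q [-0.79  0.27  1.16 -0.    1.71  0.78] g 1.0037236431428602 0.0
(0.46, 0.12, 0.3, 0) travel [  1.04 -52.05   0.09] ang [ 0.    -0.    -0.002]
```

View pics/w1.png

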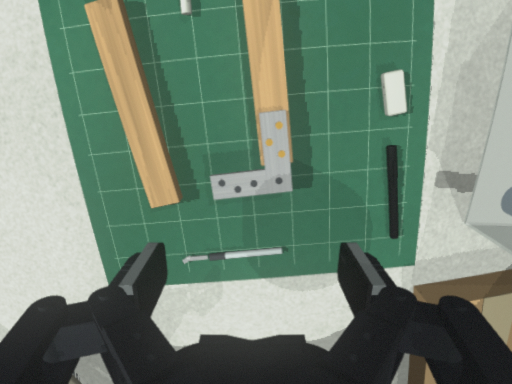

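The wrist view shows the plate corners at about (261,110), (288,110), (292,190), (212,199), (211,177), (264,167). The spare is on the left and clear of the bar. I'll fit the bar pose to the six plate corners and check it against the wood edges.

```bash
cat > bar.py <<'E'
from h import *
z=np.load('w1.npz'); im,d=z['im'],z['d']; c=(z['K'],z['D'],z['R'],z['t'])
h=cv2.cvtColor(im,cv2.COLOR_RGB2HSV); m=cv2.inRange(h,(0,0,90),(180,70,255)); b=np.zeros_like(m); b[100:205,205:298]=255; m&=b
m=cv2.morphologyEx(m,cv2.MORPH_CLOSE,np.ones((5,5),np.uint8))
k=max(cv2.findContours(m,cv2.RETR_EXTERNAL,cv2.CHAIN_APPROX_NONE)[0],key=cv2.contourArea)
a=cv2.approxPolyDP(k,5,True).reshape(-1,2); print(a.tolist(),cv2.contourArea(k))
W=plane(a,c,.028)[:,:2]
B=np.array([(-90,-15),(6,-15),(6,15),(-60,15),(-60,81),(-90,81)])/1e3
g=np.array([.42,-.41])+B
# match corners, rigid fit
for _ in range(3):
    idx=[np.argmin(np.linalg.norm(W-q,axis=1)) for q in g]; Q=W[idx]
    R,t=Ro.align_vectors(np.c_[Q-Q.mean(0),0*Q[:,0]],np.c_[B-B.mean(0),0*B[:,0]])
    Rm=R.as_matrix()[:2,:2]; o=Q.mean(0)-Rm@B.mean(0); g=B@Rm.T+o
print(idx,'origin',o.round(4),'deg',np.degrees(np.arctan2(Rm[1,0],Rm[0,0])).round(2),'res mm',((Q-g)*1e3).round(1).tolist())
P=cloud(d,c); print('plate z',np.median(P[m>0][:,2]))
w=wood(im); w[:, :200]=0; w[:, 310:]=0; w[100:]=0
k=max(cv2.findContours(w,cv2.RETR_EXTERNAL,cv2.CHAIN_APPROX_NONE)[0],key=cv2.contourArea).reshape(-1,2)
wz=w.copy(); print('wood z',np.median(P[w>0][:,2]))
for r in(15,40,65,90):
    u=np.where((w[r]>0)&(P[r,:,2]>.019))[0]; X=plane([(u[0],r),(u[-1]+1,r)],c,.022)[:,:2]; X=(X-o)@Rm; print(r,(X*1e3).round(1).tolist())
E
python3 bar.py
```

```text
[[289, 104], [288, 110], [259, 113], [254, 107], [260, 168], [211, 174], [214, 200], [292, 190]] 3941.5
[np.int64(7), np.int64(1), np.int64(2), np.int64(4), np.int64(6), np.int64(6)] origin [ 0.4967 -0.42  ] deg 10.95 res mm [[2.0, 3.0], [2.0, -7.4], [4.5, -4.3], [5.7, 6.8], [-21.8, -1.9], [7.6, 3.8]]
plate z 0.029024826514034523
wood z 0.02333856557899803
15 [[112.5, 5.2], [105.3, -32.3]]
40 [[87.5, 6.9], [80.3, -30.1]]
65 [[61.9, 9.8], [54.6, -27.9]]
90 [[35.3, 11.7], [28.0, -25.7]]
```

In the tool's units: -29 cm is -0.9667, -23 cm is -0.7667.

Request:
{"fn": "play_rows", "kwargs": {"rows": [{"travel":[0.01,-0.1667,0],"angular":[0,0,0],"claw":0.5},{"travel":[0.02,-0.3667,0],"angular":[0,0,0],"claw":0.2},{"travel":[0.0333,-0.5667,0],"angular":[0,0,0],"claw":0},{"travel":[0.0333,-0.7667,0],"angular":[0,0,0],"claw":0},{"travel":[0.0333,-0.9667,0],"angular":[0,0,0],"claw":0}]}}

```text
time_s: 1.82
eef_pos: [0.4589, -0.1086, 0.3012]
orientation: [3.141, -0.003, 0.002]
ft_force: [1.3, 0.2, -0.3]
grip_width: -0.003
grasp_force: 0.0
```

In the tool's units: -23 cm is -0.7667, -21 cm is -0.7.

Request:
{"fn": "play_rows", "kwargs": {"rows": [{"travel":[0,-0.2,0],"angular":[0,0,0],"claw":0},{"travel":[0,-0.4,0],"angular":[0,0,0],"claw":0},{"travel":[0,-0.5667,0],"angular":[0,0,0],"claw":0},{"travel":[0,-0.7,0],"angular":[0,0,0],"claw":0},{"travel":[0,-0.7667,0],"angular":[0,0,0],"claw":0}]}}

```text
time_s: 2.45
eef_pos: [0.4593, 0.1213, 0.3011]
orientation: [-3.141, -0.001, -0.001]
ft_force: [-1.0, -0.1, 1.0]
grip_width: 0.005
grasp_force: 0.0
```

Request:
{"fn": "play_rows", "kwargs": {"rows": [{"travel":[0,0,0],"angular":[0,0,0],"claw":0},{"travel":[0,0,0],"angular":[0,0,0],"claw":0},{"travel":[0,0,0],"angular":[0,0,0],"claw":0}]}}

```text
time_s: 2.82
eef_pos: [0.4598, 0.1192, 0.301]
orientation: [3.141, -0.003, 0.0]
ft_force: [0.9, 0.0, 0.7]
grip_width: -0.001
grasp_force: 0.0
```

```bash
python3 - <<'E'
from h import *
im,d,c=cam('wrist'); save('w2.png',im); np.savez('w2.npz',im=im,d=d,K=c[0],D=c[1],R=c[2],t=c[3])
go([])
E
```

```text
t 2.88 p [0.4598 0.1193 0.301 ] toolx -0.1 tilt 0.02 F [-0.9 -0.3 -0.4] q [ 0.18 -0.09  1.55 -0.    1.68  1.75] g -0.000157583029803653 0.0
```

View pics/w2.png

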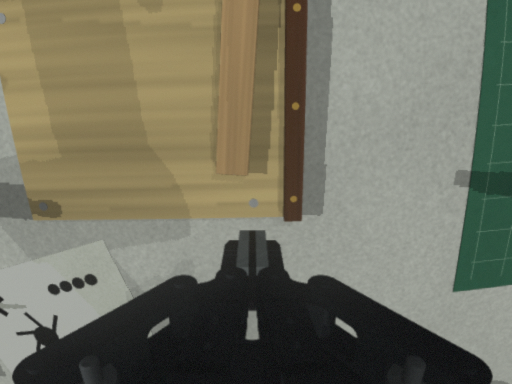

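The view shows the rail's near end at (232,176), the right fence at (294,110) and the jig's near edge at row 218. The far fence is out of frame, so I'll move forward for a full view. The plate corners were also mismatched, so I'll refit with explicit pairing.

In the tool's units: 10 cm is 0.3333, 8 cm is 0.2667.

Request:
{"fn": "play_rows", "kwargs": {"rows": [{"travel":[0.1333,-0.0333,0],"angular":[0,0,0],"claw":0},{"travel":[0.2667,-0.0667,0],"angular":[0,0,0],"claw":0},{"travel":[0.3333,-0.1,0],"angular":[0,0,0],"claw":0},{"travel":[0.3333,-0.1,0],"angular":[0,0,0],"claw":0},{"travel":[0.3333,-0.1,0],"angular":[0,0,0],"claw":0}]}}

```text
time_s: 3.5
eef_pos: [0.5593, 0.1497, 0.3009]
orientation: [3.141, -0.001, -0.001]
ft_force: [-0.1, -0.1, 0.5]
grip_width: 0.001
grasp_force: 0.0
```

```bash
python3 - <<'E'
from h import *
im,d,c=cam('wrist'); save('w3.png',im); np.savez('w3.npz',im=im,d=d,K=c[0],D=c[1],R=c[2],t=c[3])
go([])
z=np.load('w1.npz'); c1=(z['K'],z['D'],z['R'],z['t'])
a=[(292,190),(288,110),(259,112),(260.5,168),(211,175),(214,200)]
Q=plane(a,c1,.028)[:,:2]; B=np.array([(-90,-15),(6,-15),(6,15),(-60,15),(-60,81),(-90,81)])/1e3
R,_=Ro.align_vectors(np.c_[Q-Q.mean(0),0*Q[:,0]],np.c_[B-B.mean(0),0*B[:,0]]); Rm=R.as_matrix()[:2,:2]; o=Q.mean(0)-Rm@B.mean(0)
print('bar',o.round(4),np.degrees(np.arctan2(Rm[1,0],Rm[0,0])).round(2),'res',((Q-B@Rm.T-o)*1e3).round(1).tolist())
w=wood(z['im']); P=cloud(z['d'],c1); E=[]
for r in range(5,105,10):
    u=np.where((w[r]>0)&(P[r,:,2]>.019)&(np.arange(512)>225)&(np.arange(512)<310))[0]; X=plane([(u[0],r),(u[-1]+1,r)],c1,.022)[:,:2]; E.append(X.mean(0))
E=np.array(E); p=np.polyfit(E[:,0],E[:,1],1); print('wood axis deg',np.degrees(np.arctan(p[0])).round(2),'y at origin',np.polyval(p,o[0]).round(4))
E
```

```text
t 3.55 p [0.5592 0.1497 0.3011] toolx -0.04 tilt 0.01 F [-0.1 -0.3  1.1] q [ 0.2   0.21  1.24 -0.    1.7   1.77] g -0.00149799011347609 0.0
bar [ 0.5005 -0.4242] 6.03 res [[0.6, -0.3], [-0.6, -2.5], [0.4, 0.1], [1.4, 5.1], [-0.0, -1.6], [-1.9, -0.7]]
wood axis deg 5.96 y at origin -0.4236
```

View pics/w3.png

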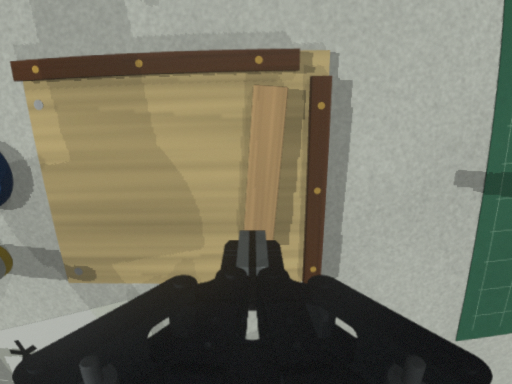

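The wrist view shows the far fence (rows 50–80), the right fence (columns 305–330) and the rail's head at (270,87). I'll fit the fence lines and the rail's edges.

```bash
cat > jig.py <<'E'
from h import *
def fit(px,c,z,ax):
    X=plane(px,c,z)[:,:2]; a,b=(X[:,0],X[:,1]) if ax==0 else (X[:,1],X[:,0])
    for _ in range(4):
        p=np.polyfit(a,b,1); r=abs(b-np.polyval(p,a)); k=r<max(.001,2*np.median(r)); a,b=a[k],b[k]
    return p,r.mean()*1e3
def jig(f='w3.npz'):
    z=np.load(f); im=z['im']; c=(z['K'],z['D'],z['R'],z['t'])
    h=cv2.cvtColor(im,cv2.COLOR_RGB2HSV); dk=(cv2.inRange(h,(0,60,15),(20,255,100))>0)
    far=np.array([(u,*(np.where(dk[35:100,u])[0][[0,-1]]+35)) for u in range(30,290,5) if dk[35:100,u].sum()>8])
    rt=np.array([(v,*(np.where(dk[v,295:345])[0][[0,-1]]+295)) for v in range(90,260,5) if dk[v,295:345].sum()>8])
    H=.5
    fo=fit(np.c_[far[:,0],far[:,1]-H],c,.027,1); fi=fit(np.c_[far[:,0],far[:,2]+H],c,.012,1)
    ro=fit(np.c_[rt[:,2]+H,rt[:,0]],c,.027,0); ri=fit(np.c_[rt[:,1]-H,rt[:,0]],c,.012,0)
    for n,q in(('far out',fo),('far in',fi),('rt out',ro),('rt in',ri)): print(n,np.degrees(np.arctan(q[0][0])).round(2),'at',(np.polyval(q[0],.2 if n[0]=='f' else .55)).round(4),'res',round(q[1],2))
    return im,c
if __name__=='__main__':
    im,c=jig()
    z=np.load('w3.npz'); P=cloud(z['d'],c); m=((P[...,2]>.027)&(P[...,2]<.04)).astype(np.uint8); m[:80]=0; m[235:]=0; m[:,:235]=0; m[:,296:]=0
    Lm=[];Rm=[]
    for v in range(95,228,5):
        u=np.where(m[v])[0]; Lm.append((u[0]-.5,v)); Rm.append((u[-1]+.5,v))
    for n,e in(('L',Lm),('R',Rm)): q=fit(e,c,.032,0); print('rail',n,np.degrees(np.arctan(q[0][0])).round(2),np.polyval(q[0],[.45,.55,.65]).round(4),round(q[1],2))
    T=[(u,np.where(m[80:,u])[0][0]+80-.5) for u in range(258,284,3)]; q=fit(T,c,.032,1); print('head',np.degrees(np.arctan(q[0][0])).round(2),np.polyval(q[0],.14).round(4))
E
python3 jig.py
```

```text
far out -0.96 at 0.6812 res 0.27
far in -1.0 at 0.6596 res 0.36
rt out 1.05 at 0.0605 res 0.31
rt in 0.94 at 0.0823 res 0.35
rail L -4.06 [0.1629 0.1558 0.1487] 0.27
rail R -4.14 [0.125  0.1178 0.1105] 0.29
head 3.92 0.6454
```

```bash
python3 - <<'E'
from h import *
go([(.525,.20,.301,1),(.525,.20,.092,1),(.525,.18,.092,1),(.525,.135,.092,1)])
E
```

```text
t 3.55 p [0.5592 0.1497 0.3011] toolx -0.04 tilt 0.01 F [-0.1 -0.3  1.1] q [ 0.2   0.21  1.24 -0.    1.7   1.77] g -0.00149799011347609 0.0
(0.525, 0.2, 0.301, 1) travel [-3.42 -5.03  0.01] ang [ 0.    -0.    -0.018]
(0.525, 0.2, 0.092, 1) travel [-3.43 -5.03 20.91] ang [ 0.    -0.    -0.018]
(0.525, 0.18, 0.092, 1) travel [-3.42 -3.03 20.91] ang [ 0.    -0.    -0.018]
(0.525, 0.135, 0.092, 1) travel [-3.42  1.47 20.91] ang [ 0.    -0.    -0.018]
```

In the tool's units: 20 cm is 0.6667, 17 cm is 0.5667, -0.018 rad is -0.0045.

Request:
{"fn": "play_rows", "kwargs": {"rows": [{"travel":[-0.1133,-0.1667,0],"angular":[0,0,-0.0045],"claw":0},{"travel":[-0.1133,-0.1667,0.2],"angular":[0,0,-0.0045],"claw":0},{"travel":[-0.1133,-0.1667,0.4],"angular":[0,0,-0.0045],"claw":0},{"travel":[-0.1133,-0.1667,0.5667],"angular":[0,0,-0.0045],"claw":0},{"travel":[-0.1133,-0.1667,0.6667],"angular":[0,0,-0.0045],"claw":0}]}}

```text
time_s: 4.18
eef_pos: [0.5241, 0.1995, 0.0985]
orientation: [3.14, 0.028, -0.004]
ft_force: [0.6, 0.2, 0.4]
grip_width: -0.001
grasp_force: 0.0
```

In the tool's units: 2 cm is 0.0667, 1 cm is 0.0333.

Request:
{"fn": "play_rows", "kwargs": {"rows": [{"travel":[0,0,0.0167],"angular":[0,0,0],"claw":0},{"travel":[0,0,0.03],"angular":[0,0,0],"claw":0},{"travel":[0,0,0.03],"angular":[0,0,0],"claw":0},{"travel":[0,0.0333,0.03],"angular":[0,0,0],"claw":0},{"travel":[0,0.0667,0.03],"angular":[0,0,0],"claw":0}]}}

```text
time_s: 4.8
eef_pos: [0.5263, 0.1795, 0.0926]
orientation: [-3.141, -0.028, -0.002]
ft_force: [-0.0, 0.1, 0.4]
grip_width: 0.002
grasp_force: 0.0
```

In the tool's units: 3 cm is 0.1, 2.6 cm is 0.0867.

Request:
{"fn": "play_rows", "kwargs": {"rows": [{"travel":[0,0.0233,0],"angular":[0,0,0],"claw":0},{"travel":[0,0.0467,0],"angular":[0,0,0],"claw":0},{"travel":[0,0.0667,0],"angular":[0,0,0],"claw":0},{"travel":[0,0.0867,0],"angular":[0,0,0],"claw":0},{"travel":[0,0.1,0],"angular":[0,0,0],"claw":0}]}}

```text
time_s: 5.42
eef_pos: [0.5266, 0.1499, 0.0919]
orientation: [3.141, 0.028, 0.0]
ft_force: [-0.4, 0.2, 0.6]
grip_width: -0.003
grasp_force: 0.4
```

In the tool's units: 1.3 cm is 0.0433, 1.2 cm is 0.04.

Request:
{"fn": "play_rows", "kwargs": {"rows": [{"travel":[0,0.0133,0],"angular":[0,0,0],"claw":0},{"travel":[0,0.0233,0],"angular":[0,0,0],"claw":0},{"travel":[0,0.0333,0],"angular":[0,0,0],"claw":0},{"travel":[0,0.04,0],"angular":[0,0,0],"claw":0},{"travel":[0,0.0433,0],"angular":[0,0,0],"claw":0}]}}

```text
time_s: 6.05
eef_pos: [0.5268, 0.1371, 0.0919]
orientation: [3.141, 0.028, -0.0]
ft_force: [0.8, 1.5, 1.1]
grip_width: -0.001
grasp_force: 0.3
```

```bash
cat > rail.py <<'E'
from h import *
import sys
from jig import fit
im,d,c=cam('scene'); P=cloud(d,c); m=((P[...,2]>.0285)&(P[...,2]<.037)&(P[...,0]>.4)&(P[...,0]<.68)&(P[...,1]>.06)&(P[...,1]<.19)).astype(np.uint8)
go([])
m=cv2.morphologyEx(m,cv2.MORPH_OPEN,np.ones((2,2),np.uint8)); k,l,st,_=cv2.connectedComponentsWithStats(m)
for i in range(1,k):
    if st[i,4]>60: q=P[l==i]; r=cv2.minAreaRect(np.ascontiguousarray(q[:,:2]*1000,dtype=np.float32)); print(st[i,4],[np.round(v,1) for v in r],np.median(q[:,2]).round(4))
save(sys.argv[1],cv2.resize(im[150:280,230:420],None,fx=4,fy=4))
E
python3 rail.py s1.png
```

```text
t 6.1 p [0.5268 0.1371 0.0919] toolx 1.02 tilt 0.01 F [-0.7 -0.4 -0. ] q [ 0.19  0.28  1.58 -0.    1.28  1.74] g 0.002156596741138201 0.21651298144604425
399 [array([956.8, 221.2]), array([964.6,  58.4]), np.float64(16.1)] 0.0316
```

Request:
{"fn": "play_rows", "kwargs": {"rows": [{"travel":[0,0.0033,0],"angular":[0,0,0],"claw":0},{"travel":[0,0.0067,0],"angular":[0,0,0],"claw":0},{"travel":[0,0.0083,0],"angular":[0,0,0],"claw":0},{"travel":[0,0.0083,0],"angular":[0,0,0],"claw":0}]}}

```text
time_s: 6.6
eef_pos: [0.5269, 0.1347, 0.0919]
orientation: [3.141, 0.028, 0.0]
ft_force: [0.6, 0.7, 0.1]
grip_width: 0.006
grasp_force: 0.3
```

In the tool's units: 0.15 cm is 0.005, 0.1 cm is 0.0033.

Request:
{"fn": "play_rows", "kwargs": {"rows": [{"travel":[0,0.0033,0],"angular":[0,0,0],"claw":0},{"travel":[0,0.0033,0],"angular":[0,0,0],"claw":0},{"travel":[0,0.005,0],"angular":[0,0,0],"claw":0}]}}

```text
time_s: 6.98
eef_pos: [0.5269, 0.1334, 0.0919]
orientation: [-3.141, -0.028, -0.0]
ft_force: [0.1, 3.2, -0.1]
grip_width: 0.002
grasp_force: 1.5
```

In the tool's units: 0.1 cm is 0.0033, 0.05 cm is 0.0017.

Request:
{"fn": "play_rows", "kwargs": {"rows": [{"travel":[0,0.0017,0],"angular":[0,0,0],"claw":0},{"travel":[0,0.0033,0],"angular":[0,0,0],"claw":0}]}}

```text
time_s: 7.22
eef_pos: [0.5269, 0.1331, 0.092]
orientation: [-3.14, -0.028, -0.0]
ft_force: [-0.0, 7.2, 0.7]
grip_width: -0.0
grasp_force: 3.8
```

```bash
cat > rail.py <<'E'
from h import *
from jig import fit
C=np.array([.6613,.0843]); a=np.radians(1.0); A=np.array([[np.cos(a),-np.sin(a)],[np.sin(a),np.cos(a)]])
im,d,c=cam('scene'); P=cloud(d,c); go([])
q=P[(P[...,2]>.0285)&(P[...,2]<.037)&(P[...,0]>.4)&(P[...,0]<.68)&(P[...,1]>.06)&(P[...,1]<.19)]
L=(q[:,:2]-C)@A*1e3; L=L[(L[:,0]<8)&(L[:,1]>-3)]
b=[np.percentile(L[abs(L[:,0]-x)<12,1],[3,97]).round(1) for x in(-180,-100,-20)]; print('jig-frame mm: y span at x=-180,-100,-20',b,'x ext',np.percentile(L[:,0],[1,99]).round(1))
E
python3 rail.py
```

```text
t 7.28 p [0.5269 0.1331 0.0921] toolx 1.04 tilt 0.11 F [-0.2  6.1  0. ] q [0.18 0.28 1.58 0.   1.28 1.73] g 0.001984551225022255 3.287446964532137
jig-frame mm: y span at x=-180,-100,-20 [array([ 3.3, 15.9]), array([ 3.7, 39.2]), array([ 2.6, 38.8])] x ext [-166.6  -13.1]
```

```bash
python3 - <<'E'
from h import *
go([(.527,.145,.092,1),(.527,.145,.13,1),(.40,.102,.13,1),(.40,.102,.092,1),(.45,.103,.092,1)])
E
```

```text
t 7.28 p [0.5269 0.1331 0.0921] toolx 1.04 tilt 0.11 F [-0.2  6.1  0. ] q [0.18 0.28 1.58 0.   1.28 1.73] g 0.001984551225022255 3.287446964532137
(0.527, 0.145, 0.092, 1) travel [ 0.03 -1.19  0.01] ang [-0.002 -0.     0.001]
(0.527, 0.145, 0.13, 1) travel [ 0.03 -1.2  -3.79] ang [-0.002 -0.     0.001]
(0.4, 0.102, 0.13, 1) travel [-12.74   2.87  -3.8 ] ang [-0.002 -0.     0.001]
(0.4, 0.102, 0.092, 1) travel [-12.74   2.88  -0.  ] ang [-0.002 -0.     0.001]
(0.45, 0.103, 0.092, 1) travel [-7.74  2.87 -0.  ] ang [-0.002 -0.     0.001]
```

In the tool's units: -12.7 cm is -0.4233, -3.8 cm is -0.1267.

Request:
{"fn": "play_rows", "kwargs": {"rows": [{"travel":[0,-0.04,0],"angular":[0,0,0],"claw":0},{"travel":[0,-0.04,-0.1267],"angular":[0,0,0],"claw":0},{"travel":[-0.2,0,-0.1267],"angular":[0,0,0],"claw":0},{"travel":[-0.4,0.0933,-0.1267],"angular":[0,0,0],"claw":0},{"travel":[-0.4233,0.0933,-0.1267],"angular":[0,0,0],"claw":0}]}}

```text
time_s: 7.9
eef_pos: [0.3969, 0.101, 0.1284]
orientation: [3.14, 0.027, -0.005]
ft_force: [-0.3, 0.5, 0.7]
grip_width: -0.0
grasp_force: 0.0
```

In the tool's units: 3.8 cm is 0.1267, 2 cm is 0.0667.

Request:
{"fn": "play_rows", "kwargs": {"rows": [{"travel":[0,0,0.0633],"angular":[0,0,0],"claw":0},{"travel":[0,0,0.1267],"angular":[0,0,0],"claw":0},{"travel":[0,0,0.1267],"angular":[0,0,0],"claw":0},{"travel":[0.0333,0,0.1267],"angular":[0,0,0],"claw":0},{"travel":[0.0667,0,0.1267],"angular":[0,0,0],"claw":0}]}}

```text
time_s: 8.52
eef_pos: [0.422, 0.1025, 0.0929]
orientation: [-3.141, -0.028, -0.003]
ft_force: [0.3, 0.4, -0.1]
grip_width: 0.002
grasp_force: 0.0
```

In the tool's units: 2.2 cm is 0.0733, 2 cm is 0.0667.

Request:
{"fn": "play_rows", "kwargs": {"rows": [{"travel":[0.02,0,0],"angular":[0,0,0],"claw":0},{"travel":[0.04,0,0],"angular":[0,0,0],"claw":0},{"travel":[0.0533,0,0],"angular":[0,0,0],"claw":0},{"travel":[0.0667,0,0],"angular":[0,0,0],"claw":0},{"travel":[0.0733,0,0],"angular":[0,0,0],"claw":0}]}}

```text
time_s: 9.15
eef_pos: [0.4425, 0.1027, 0.0918]
orientation: [3.141, 0.028, -0.0]
ft_force: [-0.5, 0.6, 0.7]
grip_width: 0.004
grasp_force: 0.4
```

Request:
{"fn": "play_rows", "kwargs": {"rows": [{"travel":[0.0067,0,0],"angular":[0,0,0],"claw":0},{"travel":[0.0117,0,0],"angular":[0,0,0],"claw":0},{"travel":[0.0167,0,0],"angular":[0,0,0],"claw":0},{"travel":[0.0167,0,0],"angular":[0,0,0],"claw":0}]}}

```text
time_s: 9.65
eef_pos: [0.4476, 0.1028, 0.0919]
orientation: [3.141, 0.028, 0.0]
ft_force: [0.3, 0.3, 0.4]
grip_width: 0.002
grasp_force: 0.0
```

In the tool's units: 0.2 cm is 0.0067, 0.1 cm is 0.0033.

Request:
{"fn": "play_rows", "kwargs": {"rows": [{"travel":[0.0033,0,0],"angular":[0,0,0],"claw":0},{"travel":[0.0067,0,0],"angular":[0,0,0],"claw":0},{"travel":[0.0067,0,0],"angular":[0,0,0],"claw":0}]}}

```text
time_s: 10.02
eef_pos: [0.4495, 0.1028, 0.0919]
orientation: [3.141, 0.028, 0.0]
ft_force: [-0.3, -0.1, 0.7]
grip_width: 0.001
grasp_force: 0.0
```

In the tool's units: 0.15 cm is 0.005, 0.1 cm is 0.0033.

Request:
{"fn": "play_rows", "kwargs": {"rows": [{"travel":[0.0033,0,0],"angular":[0,0,0],"claw":0},{"travel":[0.005,0,0],"angular":[0,0,0],"claw":0},{"travel":[0.005,0,0],"angular":[0,0,0],"claw":0}]}}

```text
time_s: 10.4
eef_pos: [0.4505, 0.1029, 0.0918]
orientation: [3.141, 0.028, -0.003]
ft_force: [-5.3, -0.0, 3.8]
grip_width: 0.003
grasp_force: 2.6
```

```bash
python3 rail.py
```

```text
t 10.45 p [0.4505 0.1029 0.0918] toolx 1.02 tilt 0.09 F [-5.2 -0.3  3.5] q [0.14 0.07 1.83 0.   1.25 1.7 ] g 0.0021678278889026834 2.5707273557782173
jig-frame mm: y span at x=-180,-100,-20 [array([ 1.8, 39.2]), array([ 2.2, 39.9]), array([ 3.7, 39.6])] x ext [-205.     1.2]
```

Request:
{"fn": "play_rows", "kwargs": {"rows": [{"travel":[-0.05,0,0],"angular":[0,0,0],"claw":0},{"travel":[-0.05,0,-0.1667],"angular":[0,0,0],"claw":0},{"travel":[0.0667,-0.0667,-0.3333],"angular":[0,0,0],"claw":0},{"travel":[0.2,-0.1333,-0.4667],"angular":[0,0,0],"claw":0},{"travel":[0.3333,-0.1667,-0.6333],"angular":[0,0,0],"claw":0}]}}

```text
time_s: 11.08
eef_pos: [0.5496, 0.1552, 0.2812]
orientation: [-3.141, -0.029, -0.001]
ft_force: [0.3, 0.4, 0.7]
grip_width: -0.003
grasp_force: 0.0
```

In the tool's units: -2 cm is -0.0667.

Request:
{"fn": "play_rows", "kwargs": {"rows": [{"travel":[0,0,-0.0667],"angular":[0,0,0],"claw":0},{"travel":[0,0,-0.0667],"angular":[0,0,0],"claw":0},{"travel":[0,0,-0.0667],"angular":[0,0,0],"claw":0}]}}

```text
time_s: 11.45
eef_pos: [0.5482, 0.1541, 0.2985]
orientation: [3.141, 0.028, -0.003]
ft_force: [-0.9, 0.1, -0.2]
grip_width: -0.001
grasp_force: 0.0
```

```bash
cat > chk.py <<'E'
from h import *
from jig import jig,fit
im,d,c=cam('wrist'); save('w4.png',im); np.savez('w4.npz',im=im,d=d,K=c[0],D=c[1],R=c[2],t=c[3]); go([])
jig('w4.npz')
C=np.array([.6613,.0843]); a=np.radians(1.0); A=np.array([[np.cos(a),-np.sin(a)],[np.sin(a),np.cos(a)]])
P=cloud(d,c); m=(P[...,2]>.0295)&(P[...,2]<.04)&(P[...,0]>.4)&(P[...,0]<.7)&(P[...,1]>.06)&(P[...,1]<.17)
w=(wood(im)>0)
v,u=np.where(m&w); L=(plane(np.c_[u,v],c,.032)[:,:2]-C)@A*1e3
for x in(-160,-120,-80,-40): k=L[abs(L[:,0]-x)<6,1]; print(x,k.min().round(1),k.max().round(1))
k=L[abs(L[:,1]-19)<12]; print('head x',k[:,0].max().round(1))
cv2.imwrite('pics/w4c.png',cv2.resize(im[30:290,200:380,::-1],None,fx=2.2,fy=2.2))
E
python3 chk.py
```

```text
t 11.5 p [0.5481 0.1541 0.2984] toolx 1.01 tilt 0.14 F [-0.7  0.4  0.1] q [ 0.21  0.18  1.27 -0.    1.69  1.76] g -0.0020307314074854456 0.0
far out -0.86 at 0.6812 res 0.24
far in -0.87 at 0.6598 res 0.3
rt out 0.99 at 0.0604 res 0.31
rt in 0.84 at 0.0784 res 0.32
-160 0.6 38.3
-120 -20.5 38.2
-80 0.5 38.1
-40 -14.3 38.1
head x 20.6
```

View pics/w4c.png

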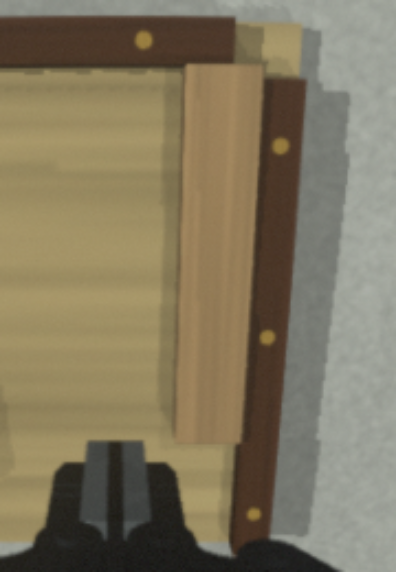

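The crop shows the rail flush: its head is on the far fence (crop row 65) and its side lies along the right fence with no gap. The left edge measures 38.1–38.3 mm from the fence along its full length. Now the bar.

```bash
python3 - <<'E'
from h import *
go([(.5003,-.4238,.25,6)])
E
```

```text
t 11.5 p [0.5481 0.1541 0.2984] toolx 1.01 tilt 0.14 F [-0.7  0.4  0.1] q [ 0.21  0.18  1.27 -0.    1.69  1.76] g -0.0020307314074854456 0.0
(0.5003, -0.4238, 0.25, 6) travel [-5.79 57.69  4.89] ang [ 0.     0.002 -0.087]
```

In the tool's units: 30 cm is 1, 24 cm is 0.8, -0.087 rad is -0.0218.

Request:
{"fn": "play_rows", "kwargs": {"rows": [{"travel":[-0.0333,0.2,0],"angular":[0,0.0005,-0.005],"claw":0},{"travel":[-0.0667,0.4,0],"angular":[0,0.0005,-0.01],"claw":0.5},{"travel":[-0.1,0.6,0.0333],"angular":[0,0.0005,-0.015],"claw":1},{"travel":[-0.1333,0.8,0.0667],"angular":[0,0.0005,-0.0218],"claw":1},{"travel":[-0.1667,1,0.1],"angular":[0,0.0005,-0.0218],"claw":1}]}}

```text
time_s: 12.12
eef_pos: [0.5027, -0.1482, 0.2687]
orientation: [-3.137, -0.165, -0.001]
ft_force: [0.5, -0.4, 1.4]
grip_width: 0.847
grasp_force: 0.0
```

```bash
python3 - <<'E'
from h import *
go([(.5003,-.4238,.25,6)])
E
```

```text
t 12.12 p [ 0.5027 -0.1482  0.2687] toolx 6.02 tilt 0.06 F [ 0.5 -0.4  1.4] q [-0.36  0.06  1.46  0.    1.62  1.11] g 0.8468871476397097 0.0
(0.5003, -0.4238, 0.25, 6) travel [-3.13 27.38  1.85] ang [-0.    -0.001  0.   ]
```

In the tool's units: 27.4 cm is 0.9133, 24 cm is 0.8.

Request:
{"fn": "play_rows", "kwargs": {"rows": [{"travel":[-0.0333,0.2,0],"angular":[0,0,0],"claw":1},{"travel":[-0.0667,0.4,0.0167],"angular":[0,0,0],"claw":1},{"travel":[-0.1,0.6,0.0333],"angular":[0,0,0],"claw":1},{"travel":[-0.1033,0.8,0.06],"angular":[0,0,0],"claw":1},{"travel":[-0.1033,0.9133,0.0633],"angular":[0,0,0],"claw":1}]}}

```text
time_s: 12.75
eef_pos: [0.5005, -0.4246, 0.2483]
orientation: [-3.135, -0.161, 0.001]
ft_force: [0.0, -0.0, -0.0]
grip_width: 1.002
grasp_force: 0.0
```

Request:
{"fn": "play_rows", "kwargs": {"rows": [{"travel":[0,0,0],"angular":[0,0,0],"claw":1},{"travel":[0,0,0],"angular":[0,0,0],"claw":1},{"travel":[0,0,0],"angular":[0,0,0],"claw":1}]}}

```text
time_s: 13.12
eef_pos: [0.502, -0.4211, 0.2513]
orientation: [3.137, 0.167, 0.003]
ft_force: [0.3, -0.2, 0.3]
grip_width: 1.001
grasp_force: 0.0
```

```bash
python3 - <<'E'
from h import *
im,d,c=cam('wrist'); save('w5.png',im); go([(.5003,-.4238,.075,6)])
a=np.radians(6); R=np.array([[np.cos(a),-np.sin(a)],[np.sin(a),np.cos(a)]])
B=np.array([(-90,-15),(6,-15),(6,15),(-60,15),(-60,81),(-90,81)])/1e3@R.T+[.5003,-.4238]
p=proj(np.c_[B,np.full(6,.028)],c); q=im.copy()
for u in p: cv2.circle(q,tuple(np.int32(u.round())),2,(255,0,0),-1)
save('w5m.png',q); print(p.round())
E
```

```text
t 13.18 p [ 0.5021 -0.4212  0.2515] toolx 6.08 tilt 0.13 F [ 0.   0.4 -0.4] q [-0.75  0.44  1.05  0.    1.65  0.71] g 0.9999942846453185 0.0
(0.5003, -0.4238, 0.075, 6) travel [-0.25  0.24 17.65] ang [ 0.    -0.002  0.001]
[[268. 253.]
 [269. 169.]
 [240. 169.]
 [240. 228.]
 [180. 228.]
 [182. 253.]]
```

View pics/w5m.png

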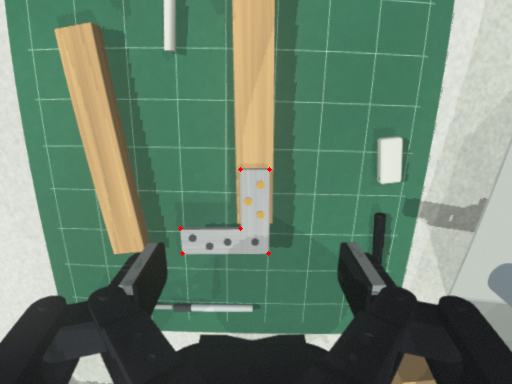

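The red marks sit on the plate corners, for example (269,169), (240,169) and (182,253), so the pose is good. I'll descend and grip.

In the tool's units: 17.6 cm is 0.5867, 17 cm is 0.5667, -0.002 rad is -0.0005.

Request:
{"fn": "play_rows", "kwargs": {"rows": [{"travel":[-0.0067,0.0067,0.1833],"angular":[0,-0.0005,0],"claw":1},{"travel":[-0.0067,0.0067,0.3667],"angular":[0,-0.0005,0],"claw":1},{"travel":[-0.0067,0.0067,0.5],"angular":[0,-0.0005,0],"claw":1},{"travel":[-0.0067,0.0067,0.5667],"angular":[0,-0.0005,0],"claw":1},{"travel":[-0.0067,0.0067,0.5867],"angular":[0,-0.0005,0],"claw":1}]}}

```text
time_s: 13.8
eef_pos: [0.5005, -0.4241, 0.0749]
orientation: [-3.137, -0.165, 0.0]
ft_force: [-0.0, -0.7, -0.3]
grip_width: 0.997
grasp_force: 0.0
```

Request:
{"fn": "play_rows", "kwargs": {"newtons": 60, "rows": [{"travel":[0,0,0],"angular":[0,0,0],"claw":1},{"travel":[0,0,0],"angular":[0,0,0],"claw":0.6},{"travel":[0,0,0],"angular":[0,0,0],"claw":0.2},{"travel":[0,0,0],"angular":[0,0,0],"claw":0.2},{"travel":[0,0,0],"angular":[0,0,0],"claw":0.2}]}}

```text
time_s: 14.42
eef_pos: [0.5007, -0.4249, 0.0762]
orientation: [3.136, 0.164, 0.002]
ft_force: [-0.4, 0.9, 4.5]
grip_width: 0.429
grasp_force: 62.5
```

```bash
python3 - <<'E'
from h import *
go([])
E
```

```text
t 14.43 p [ 0.5007 -0.4249  0.0762] toolx 6.0 tilt 0.11 F [-0.4  0.9  4.5] q [-0.76  0.59  1.21 -0.    1.34  0.71] g 0.4291538229602263 62.45802283287048
```

In the tool's units: -7 cm is -0.2333, -5 cm is -0.1667.

Request:
{"fn": "play_rows", "kwargs": {"rows": [{"travel":[0,0,-0.0167],"angular":[0,0,0],"claw":0.2},{"travel":[0,0,-0.05],"angular":[0,0,0],"claw":0.2},{"travel":[0,0,-0.1],"angular":[0,0,0],"claw":0.2},{"travel":[0,0,-0.1667],"angular":[0,0,0],"claw":0.2},{"travel":[0,0,-0.2333],"angular":[0,0,0],"claw":0.2}]}}

```text
time_s: 15.05
eef_pos: [0.5005, -0.4246, 0.1472]
orientation: [3.136, 0.164, 0.001]
ft_force: [0.1, 0.1, -3.4]
grip_width: 0.43
grasp_force: 61.5
```

In the tool's units: -5 cm is -0.1667, -4 cm is -0.1333.

Request:
{"fn": "play_rows", "kwargs": {"rows": [{"travel":[0,0,-0.0667],"angular":[0,0,0],"claw":0.2},{"travel":[0,0,-0.1333],"angular":[0,0,0],"claw":0.2},{"travel":[0,0,-0.1667],"angular":[0,0,0],"claw":0.2},{"travel":[0,0,-0.1667],"angular":[0,0,0],"claw":0.2},{"travel":[0,0,-0.1667],"angular":[0,0,0],"claw":0.2}]}}

```text
time_s: 15.68
eef_pos: [0.5001, -0.4242, 0.1939]
orientation: [-3.136, -0.164, 0.002]
ft_force: [0.3, 0.7, -3.4]
grip_width: 0.427
grasp_force: 61.6
```

```bash
python3 - <<'E'
from h import *
for n in('side','wrist'):
    im,d,c=cam(n); np.savez(n+'6.npz',im=im,d=d,K=c[0],D=c[1],R=c[2],t=c[3])
    P=cloud(d,c); s=robot.observe(); p=np.array(s['eef_pos'])
    a=np.radians(6); L=P-[p[0],p[1],0]; bx=L[...,0]*np.cos(a)+L[...,1]*np.sin(a); by=-L[...,0]*np.sin(a)+L[...,1]*np.cos(a)
    for lo,hi in((-88,-62),(-50,-20),(30,60),(90,120),(150,180),(200,215)):
        m=(bx>lo/1e3)&(bx<hi/1e3)&(abs(by)<.012)&(P[...,2]>.08)&(P[...,2]<.2); print(n,lo,m.sum(),np.median(P[m][:,2]).round(4) if m.sum() else None)
go([])
save('s6.png',np.vstack([np.load('side6.npz')['im'][150:384,150:512]]))
E
```

```text
side -88 87 0.1477
side -50 93 0.1479
side 30 4 0.1422
side 90 81 0.1409
side 150 69 0.141
side 200 35 0.1409
wrist -88 0 None
wrist -50 1481 0.1469
wrist 30 3788 0.1407
wrist 90 3783 0.1406
wrist 150 0 None
wrist 200 0 None
t 15.78 p [ 0.5001 -0.4242  0.1938] toolx 6.0 tilt 0.11 F [ 0.6 -0.3 -4.1] q [-0.76  0.48  1.12 -0.    1.55  0.71] g 0.4296368475788479 61.569249629974365
```

View pics/s6.png

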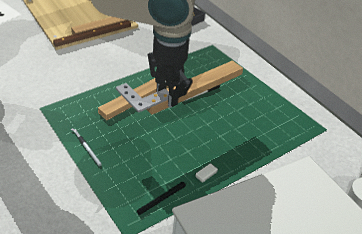

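The side crop shows the bar level in the gripper at (165,95), with the spare, markers and eraser undisturbed. The top is at 0.141 along the whole length. Next I'll check the bottle and tape positions and plan the transfer.

```bash
python3 - <<'E'
from h import *
z=np.load('scene0.npz'); im,d=z['im'],z['d']; c=(z['K'],z['D'],z['R'],z['t']); P=cloud(d,c)
m=(P[...,2]>.05)&(P[...,2]<.2)&(P[...,0]>.25)&(P[...,1]>.2)&(P[...,1]<.8)&(P[...,0]<1); q=P[m]; print(q.min(0).round(3),q.max(0).round(3),np.median(q,0).round(3),m.sum())
m[:, :410]=0; m[:,455:]=0; q=P[m]; print('bottle',np.percentile(q,[2,50,98],axis=0).round(3))
go([(.5001,-.4242,.26,6),(.60,-.12,.26,40),(.6407,.1780,.26,91),(.6407,.1780,.165,91)])
E
```

```text
[0.251 0.505 0.05 ] [0.438 0.715 0.136] [0.413 0.545 0.077] 727
bottle [[0.404 0.507 0.052]
 [0.423 0.53  0.086]
 [0.436 0.555 0.136]]
t 15.78 p [ 0.5001 -0.4242  0.1938] toolx 6.0 tilt 0.11 F [ 0.6 -0.3 -4.1] q [-0.76  0.48  1.12 -0.    1.55  0.71] g 0.4296368475788479 61.569249629974365
(0.5001, -0.4242, 0.26, 6) travel [-0.01 -0.01 -6.62] ang [-0.001  0.001 -0.   ]
(0.6, -0.12, 0.26, 40) travel [ 13.11 -29.22  -6.59] ang [-0.002  0.001 -0.593]
(0.6407, 0.178, 0.26, 91) travel [ 20.27 -58.44  -6.56] ang [-0.002  0.    -1.484]
(0.6407, 0.178, 0.165, 91) travel [ 20.28 -58.42   2.94] ang [-0.002  0.    -1.484]
```

In the tool's units: -14 cm is -0.4667, -10 cm is -0.3333, -0.12 rad is -0.03.

Request:
{"fn": "play_rows", "kwargs": {"rows": [{"travel":[0,0,-0.0667],"angular":[0,0,0],"claw":0.2},{"travel":[0.0333,-0.0667,-0.1333],"angular":[0,0,-0.0125],"claw":0.2},{"travel":[0.0833,-0.2,-0.2],"angular":[0,0,-0.03],"claw":0.2},{"travel":[0.1333,-0.3333,-0.22],"angular":[0,0,-0.05],"claw":0.2},{"travel":[0.2,-0.4667,-0.22],"angular":[0,0,-0.075],"claw":0.2}]}}

```text
time_s: 16.4
eef_pos: [0.5461, -0.2769, 0.2642]
orientation: [3.073, 0.638, 0.005]
ft_force: [1.0, 0.3, -3.8]
grip_width: 0.425
grasp_force: 61.4
```

```bash
python3 - <<'E'
from h import *
go([(.60,-.12,.26,40),(.6407,.1780,.26,91)])
E
```

```text
t 16.4 p [ 0.5461 -0.2769  0.2642] toolx 23.46 tilt 0.24 F [ 1.   0.3 -3.8] q [-0.53  0.31  1.19  0.    1.64  0.63] g 0.4250242140330636 61.44134044647217
(0.6, -0.12, 0.26, 40) travel [ 11.19 -12.25   0.41] ang [ 0.004 -0.002 -0.289]
(0.6407, 0.178, 0.26, 91) travel [ 26.79 -37.97   0.37] ang [ 0.004 -0.    -1.179]
```

In the tool's units: -17.5 cm is -0.5833, 14.5 cm is 0.4833, -0.5 rad is -0.125.

Request:
{"fn": "play_rows", "kwargs": {"rows": [{"travel":[0.1,-0.1167,0.0067],"angular":[0,0,-0.025],"claw":0.2},{"travel":[0.2,-0.2333,0.01],"angular":[0,0,-0.05],"claw":0.2},{"travel":[0.3,-0.35,0.0133],"angular":[0,0,-0.075],"claw":0.2},{"travel":[0.4,-0.4667,0.0133],"angular":[0,0,-0.1],"claw":0.2},{"travel":[0.4833,-0.5833,0.0133],"angular":[0,0,-0.125],"claw":0.2}]}}

```text
time_s: 17.02
eef_pos: [0.6102, -0.0583, 0.2591]
orientation: [2.821, 1.381, 0.003]
ft_force: [1.2, -0.5, -3.0]
grip_width: 0.43
grasp_force: 61.4
```

```bash
python3 - <<'E'
from h import *
go([(.6407,.1780,.26,91)])
E
```

```text
t 17.02 p [ 0.6102 -0.0583  0.2591] toolx 52.16 tilt 0.14 F [ 1.2 -0.5 -3. ] q [-0.16  0.32  1.19  0.    1.63  0.5 ] g 0.4301615019276852 61.419163942337036
(0.6407, 0.178, 0.26, 91) travel [ 20.54 -12.08  -0.09] ang [ 0.002 -0.001 -0.678]
```

In the tool's units: 17 cm is 0.5667, 14 cm is 0.4667, -0.58 rad is -0.145.

Request:
{"fn": "play_rows", "kwargs": {"rows": [{"travel":[0.1167,-0.0667,0],"angular":[0,0,-0.03],"claw":0.2},{"travel":[0.2333,-0.1333,0],"angular":[0,0,-0.06],"claw":0.2},{"travel":[0.35,-0.2,0],"angular":[0,0,-0.09],"claw":0.2},{"travel":[0.4667,-0.2733,0],"angular":[0,0,-0.12],"claw":0.2},{"travel":[0.5667,-0.3333,0],"angular":[0,0,-0.145],"claw":0.2}]}}

```text
time_s: 17.65
eef_pos: [0.6359, 0.1372, 0.2591]
orientation: [2.307, 2.13, 0.003]
ft_force: [1.3, 0.3, -3.5]
grip_width: 0.428
grasp_force: 61.4
```

Request:
{"fn": "play_rows", "kwargs": {"rows": [{"travel":[0,0,0],"angular":[0,0,0],"claw":0.2},{"travel":[0,0,0],"angular":[0,0,0],"claw":0.2}]}}

```text
time_s: 17.9
eef_pos: [0.636, 0.1348, 0.2582]
orientation: [2.314, 2.124, 0.001]
ft_force: [-0.2, -0.6, -3.6]
grip_width: 0.43
grasp_force: 61.5
```

```bash
python3 - <<'E'
from h import *
go([(.6407,.1780,.26,91),(.6407,.1780,.165,91)])
E
```

```text
t 17.9 p [0.636  0.1348 0.2582] toolx 85.1 tilt 0.07 F [-0.2 -0.6 -3.6] q [ 0.15  0.42  1.06 -0.    1.66  0.24] g 0.43024517383657823 61.52962803840637
(0.6407, 0.178, 0.26, 91) travel [ 4.34  0.1  -0.18] ang [ 0.001  0.    -0.103]
(0.6407, 0.178, 0.165, 91) travel [4.34 0.09 9.32] ang [ 0.001  0.    -0.103]
```

In the tool's units: 9 cm is 0.3, 7 cm is 0.2333, -0.103 rad is -0.0258.

Request:
{"fn": "play_rows", "kwargs": {"rows": [{"travel":[0.0833,0.0033,0],"angular":[0,0,-0.015],"claw":0.2},{"travel":[0.1433,0.0033,0.0333],"angular":[0,0,-0.0258],"claw":0.2},{"travel":[0.1433,0.0033,0.1333],"angular":[0,0,-0.0258],"claw":0.2},{"travel":[0.1433,0.0033,0.2333],"angular":[0,0,-0.0258],"claw":0.2},{"travel":[0.1433,0.0033,0.3],"angular":[0,0,-0.0258],"claw":0.2}]}}

```text
time_s: 18.52
eef_pos: [0.6402, 0.1776, 0.1643]
orientation: [-2.2, -2.24, 0.004]
ft_force: [-0.6, 0.3, -4.5]
grip_width: 0.428
grasp_force: 61.4
```

In the tool's units: 0.3 cm is 0.01.

Request:
{"fn": "play_rows", "kwargs": {"rows": [{"travel":[0,0,0.01],"angular":[0,0,0],"claw":0.2},{"travel":[0,0,0.01],"angular":[0,0,0],"claw":0.2},{"travel":[0,0,0.01],"angular":[0,0,0],"claw":0.2},{"travel":[0,0,0.01],"angular":[0,0,0],"claw":0.2}]}}

```text
time_s: 19.02
eef_pos: [0.6412, 0.1772, 0.1652]
orientation: [2.202, 2.239, 0.002]
ft_force: [0.9, -0.8, -4.2]
grip_width: 0.425
grasp_force: 61.4
```

```bash
python3 - <<'E'
from h import *
im,d,c=cam('scene'); save('s7.png',im); go([(.6407,.178,.165,91)])
P=cloud(d,c); C=np.array([.6407,.178]); a=np.radians(91); A=np.array([[np.cos(a),-np.sin(a)],[np.sin(a),np.cos(a)]])
L=(P[...,:2]-C)@A*1e3; h=P[...,2]
for lo in(-85,-50,-25,30,60,90,120,150,180,205):
    m=(h>.104)&(h<.13)&(L[...,0]>lo)&(L[...,0]<lo+15)&(abs(L[...,1])<30); w=m&(h>.109)
    print(lo,m.sum(),np.median(h[w]).round(4) if w.sum() else None,np.percentile(L[...,1][w],[3,97]).round(1) if w.sum() else None)
m=(h>.106)&(h<.125)&(abs(L[...,1])<25); print('x ext',np.percentile(L[...,0][m],[.5,99.5]).round(1))
b=(h>.0285)&(h<.037)&(P[...,1]>.06)&(P[...,1]<.16)&(P[...,0]>.4)&(P[...,0]<.67); q=(P[b][:,:2]-[.6613,.0843]); t=np.radians(1); q=q@np.array([[np.cos(t),-np.sin(t)],[np.sin(t),np.cos(t)]])*1e3
q=q[(q[:,1]>-3)]; print('rail',[np.percentile(q[abs(q[:,0]-x)<12,1],[3,97]).round(1) for x in(-170,-100,-50)],b.sum())
E
```

```text
t 19.07 p [0.6411 0.1772 0.1649] toolx 90.97 tilt 0.08 F [ 1.1  0.1 -4.7] q [ 0.21  0.52  1.12 -0.    1.5   0.2 ] g 0.4293279513230875 61.394476890563965
(0.6407, 0.178, 0.165, 91) travel [ 0.08 -0.04 -0.01] ang [ 0.001 -0.    -0.   ]
-85 66 0.1172 [-16.   28.3]
-50 61 0.1162 [-20.   13.2]
-25 27 0.1134 [-22.3  -7.3]
30 58 0.111 [-19.1  17.8]
60 64 0.111 [-18.3  18.3]
90 65 0.1105 [-18.8  18.5]
120 64 0.1106 [-18.6  19.3]
150 64 0.1105 [-16.3  18.7]
180 65 0.1101 [-18.5  18.8]
205 67 0.11 [-19.3  18.8]
x ext [-1066.8   222.6]
rail [array([ 3.6, 20.5]), array([3.1, 7.5]), array([ 3. , 39.4])] 312
```

View pics/s7.png

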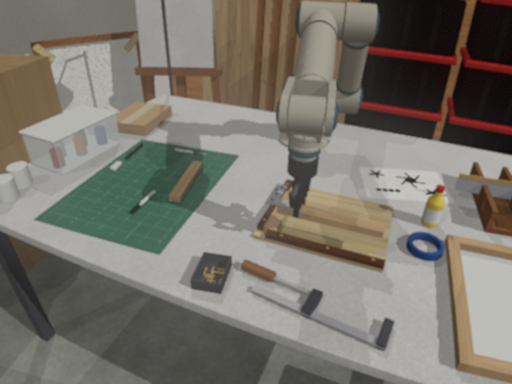

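The scene picture shows the bar held above the far fence around (330,215), its plate towards the corner at (280,195). The rail is seated and the bystanders are where they were. Measured: tail at 223 mm (expected 224), bar centred on the seat, level within about 0.3°, about 79 mm above the board. I'm handing it in.

```bash
python3 -c "
from cell import robot
print(robot.observe()['qvel'].round(3)); print(robot.finish_job())"
```

```text
[ 0.001  0.003  0.006  0.001 -0.001  0.001]
the job is handed in; nothing more can be done
None
```

The job is handed in after about 19 s of the 54 s, with no verdict returned: by my measurements the rail is snug against both fences, and the gripper alone holds the plated bar still, within about 0.3° of level, about 79 mm above its place.

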